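# Fetch a brass tee from the back of a tip-out bin

### The arm

A 6-joint arm with a two-finger parallel gripper is mounted at the origin on the work surface. World frame = base frame: x ahead of the robot, y to its left, z up, the work surface at z = 0. Lengths are in m, angles in degrees, forces in N, time in s.
With the tool pointing down it reaches from about 0.35 to 0.875 m from the base axis. Payload 4.2 kg.
Tool frame: the origin (TCP) lies midway between the tips of the shut fingers; the grasp point (between the pads) lies 19 mm behind it; z points along the fingers, y is the line along which they close (so a half turn about z gives the same grasp; the last joint's range is limited). The gripper opens to 87 mm and grips with 3 to 60 N. Pads are 19 mm wide; open, the fingers measure 117 mm over their backs; the gripper's body (75 mm by 190 mm) begins 51 mm behind the grasp point.
Start: joints at [-54.798, 22.042, 0.453, 0, -68.411, -14.817], TCP at [0.218, -0.586, 0.223] pointing down, gripper open.
Joint ranges: [-179.83, 179.83], [-69.29, 118.12], [-61.27, 80.66], [-181.25, 117.63], [-171.15, -9.14], [-177.46, 177.46]. Speed limits (degrees/s): [159.86, 159.86, 180, 180, 180, 180].

### API

Orientations are given as [roll, pitch, yaw] about the fixed x, y, z axes, in that order (R = Rz(yaw) Ry(pitch) Rx(roll)).
In Python, from workcell import env gives the robot as it stands. The module is installed in compiled form; this text tells all that it offers. Calls block until the motion is done:
- env.goto(position, orientation): joint-space move of the TCP to a pose.
- env.move_straight(position, rotation=None, rate=0.15, force_limit=None): straight line of the TCP; rotation=None keeps the orientation; rate is the mean speed in m/s. With force_limit (N) it stops when the force on the tool has changed by that much, and returns True; else False.
- env.set_joints(angles): joint-space move.
- env.gripper_to(opening, grasp_force=None): opening from 0.0 (shut) to 1.0 (fully open); grasp_force is the grip in N (None keeps the last); returns when the fingers have stopped.
- env.dwell(seconds).
- env.inverse_kinematics(position, orientation): joint angles nearest the present ones, or None.
- env.read_state(): the state.
- env.grab_frame(name): name is "side" or "top"; returns a dict with "image" (420x560x3 uint8, blue, green, red), "fx", "fy", "cx", "cy" (pixels), "D" ([k1, k2, p1, p2, k3] as OpenCV has them; the pictures are not rectified), "position" and "orientation" of the camera in the world. Camera axes: x right, y up, looking along -z (the intrinsics and any distortion apply to the point x, -y, -z); pixel columns grow to the right and rows downward; lengths in m; the calibration is good to about 2 mm. A picture is of the moment at which its call begins. There is no depth.
A pose or a line that the arm cannot do raises env.Unreachable and nothing moves.
- env.close_job(): hands the job in; it is judged then, once.
Trained networks look in a picture, given as the dict that the camera call returned (one of the last four; its "shot" number tells which), for a name from the list of things; names that differ only in an ending like _2 or _b are one class to them, and where a whole thing is asked for, a point or a joint stands for the part that bears it (a point fixed in the world has none). Each returns a list of dicts, best first, with "score" (0 to 1); they miss things now and then, are a little off and sometimes report something else, mostly with a low value. They report only what shows in the picture. A call takes as long as a camera call.
- env.search_frame(picture, thing): "xyz" ([x, y, z] in m, in world coordinates, good to about 4 mm: the middle of the surface that is visible of it).
- env.trace(picture, thing): "mask" (420x560 bool, what is visible of it).
The state is a dict: "clock": time; "joint_positions": joint angles; "qvel": joint speeds; "joint_torque": joint torques, N m; "position": TCP position; "tool_rot": TCP orientation; "force": force on the tool from outside, world axes, zero at the start; "wrist_torque": the same for the moment, N m; "opening": opening from 0.0 (shut) to 1.0 (fully open); "finger_force": force on a finger pad.
Only numpy, scipy, OpenCV 4.12 (cv2) and the standard library are available. Lean on these libraries where they do the work, as an engineer would, in place of code of your own. Each camera call takes 0.05 s, during which the arm holds its last target. There are 200 camera calls.

### The job

A drip line needs mending: tip the green-fronted bin forward until it rests open on its stop, take the brass tee out of the compartment at its back and lay it in the black repair tray, not dropping it in, then tip the bin fully shut again. The bin is top-heavy, so keep hold of it and do not let it fall open or slam shut; leave the orange couplings in its front compartment, and do not disturb the grey-fronted bin, the potted succulent or the blue mister.

Things in the scene. Friction and masses are not known exactly. Their poses are not given: they have to be found in the camera images.
- green_bin (a joint): tilt of the green-fronted bin, rad: 0 shut, grows as its top comes forward towards the robot, 0.84 on its open stop. It weighs about 0.5 kg and turns freely on a hinge along the foot of its front. Its weight shuts it below about 0.5 rad (0.35 with the tee out) and throws it open above that (1 N at the rim): it stays put by itself only shut or on the stop, both hard.
- grey_bin (a joint): tilt of the grey-fronted bin, a like unit standing beside the green one, left or right of it; 0 shut. It stays shut.
- green_bin_hinge (a point): middle of the green bin's hinge line, 20 mm above the bench, at the foot of the front panel. Axes turn with the bin: x from the front to the bin's back, y along the hinge, z up the front panel; level when shut. The panel is 5 mm thick (x -2.5 to 2.5 mm), 150 mm wide, 180 mm high; the bin's floor is 4 mm thick, 130 mm deep.
- green_bin_back (a point): middle of the floor of the green bin's back compartment, 94 mm behind the hinge, 4 mm up; axes as the hinge's. The compartment is 64 (x) by 142 (y) mm inside; walls 4 mm thick. Sides and back wall 50 mm high; the sides slope up to 130 mm in the 50 mm next to the front panel. The divider between front and back compartments is 45 mm high, 32 to 36 mm in front of this point.
- green_bin_rim (a point): middle of the round bead, 12 mm in diameter, 146 mm long, that tops the green front panel: the edge that fingers hook over; 180 mm up the panel from the hinge, 65 mm clear of the housing's top plate behind it when shut. Axes as the hinge's.
- tee_stem (a point): the brass tee (about 90 g), a T of round 15 mm bar, 19 mm at its end collars, lying flat: middle of the free part of its stem. x along the stem away from the crossbar, y along the crossbar, z up. The crossbar (58 mm long) lies 26 mm behind this point, the stem's end 18 mm ahead. Starts in the back compartment, stem to the back; slides forward against the divider as the bin tips.
- coupling_a_mid (a point): centre of an orange plastic hose coupling, 29 mm in diameter, 30 mm high, 30 g, loose in the green bin's front compartment, where it may tumble about. It stays there.
- coupling_b_mid (a point): the second orange coupling, the same.
- tray: black open repair tray, fixed to the bench, 200 (x) by 160 (y) by 30 mm high, walls and floor 4 to 5 mm; origin at the centre of its underside.
- succulent: potted succulent in a terracotta pot 100 mm across, 85 mm high, 145 mm with its leaves; origin under its centre. Bystander.
- mister: blue trigger mister 72 mm across, 180 mm tall; origin under its centre. Bystander.
- tee: the brass tee itself: origin on its underside below the middle of the crossbar.
- green_unit: the green-fronted unit, fixed; grey housing 168 mm wide. Origin on the bench under the hinge's middle; x towards its back (front faces -x). Its top plate lies 202 to 208 mm above the bench, from x = 65 to 155 mm; its 4 mm thick sides at y = +-82 mm have front edges leaning back from x = 12 mm at the bench to 65 mm at the top.

How it is judged (in metres and radians):
On the way, in this order (a step that is already met when the one before it is completed fails the run):
1. the green bin is tipped forward onto its open stop, the tee still in its back compartment (value of joint green_bin above 0.78 rad and z of tee_stem in the frame of green_bin_hinge below 0.045 m and x of tee_stem in the frame of green_bin_hinge above 0.06 m), for 0.2 s.
2. the tee is lifted clear of the open bin in the fingers (value of joint green_bin above 0.7 rad and z of tee_stem in the frame of green_bin_hinge above 0.08 m and contact force between the fingers and tee above 0.3 N), for 0.1 s.
3. the tee lies released in the tray (x of tee_stem in the frame of tray between -0.092 and 0.092 m and y of tee_stem in the frame of tray between -0.072 and 0.072 m and z of tee_stem in the frame of tray between 0 and 0.024 m and contact force between the fingers and tee below 0.05 N and linear speed of tee below 0.05 m/s), for 0.2 s.
At the end, for the whole second after the job is handed in: The brass tee lies at rest in the tray (middle of its stem inside the walls and less than 24 mm above the tray's underside), the green and grey bins are shut to within 0.03 rad, and both orange couplings are still in the green bin's front compartment (x of tee_stem in the frame of tray between -0.092 and 0.092 m and y of tee_stem in the frame of tray between -0.072 and 0.072 m and z of tee_stem in the frame of tray between 0 and 0.024 m and contact force between the fingers and tee below 0.05 N and linear speed of tee below 0.02 m/s and value of joint each of green_bin, grey_bin below 0.03 rad and x of coupling_a_mid in the frame of green_bin_hinge between 0 and 0.06 m and y of coupling_a_mid in the frame of green_bin_hinge between -0.075 and 0.075 m and z of coupling_a_mid in the frame of green_bin_hinge between 0 and 0.06 m and x of coupling_b_mid in the frame of green_bin_hinge between 0 and 0.06 m and y of coupling_b_mid in the frame of green_bin_hinge between -0.075 and 0.075 m and z of coupling_b_mid in the frame of green_bin_hinge between 0 and 0.06 m); the robot touches nothing.
It fails at once if the green bin falls open or slams shut (turns faster than 1.6 rad/s, 0.29 m/s at its rim) (velocity of joint green_bin above 1.6 rad/s or velocity of joint green_bin below -1.6 rad/s).
It fails at once if the tee is dropped (moves faster than 0.8 m/s out of the fingers) (contact force between the fingers and tee below 0.05 N and linear speed of tee above 0.8 m/s).
It fails at once if the grey bin is opened (more than 0.15 rad) (value of joint grey_bin above 0.15 rad).
It fails at once if the succulent is moved more than 40 mm or tipped over (distance of succulent from where it was at the start of the episode above 0.04 m or angle between succulent's own z axis and vertical above 0.4 rad).
It fails at once if the mister is moved more than 40 mm or tipped over (distance of mister from where it was at the start of the episode above 0.04 m or angle between mister's own z axis and vertical above 0.4 rad).
It also fails if it takes over 72 s, if anything falls off the work surface, if the arm or the gripper's body presses on something with over 40 N, if the wrist force passes 120 N, or if a joint passes its speed limit or range.

## Working session

There is one attempt and no reset: what is moved stays moved. The work goes in short steps, each a Python script; the robot and the scene stay as the last script left them, time stands still between calls to the robot, and variables do not carry over. Pictures are saved under pics/ and viewed, at most 10 in all, crops included, and the job is handed in when it is done.

```bash
mkdir -p pics; ls; python3 - <<'E'
from workcell import env
import cv2,numpy as np
s=env.read_state();print(s['clock'],s['position'],s['tool_rot'],s['opening'])
for c in ("side","top"):
    p=env.grab_frame(c);cv2.imwrite(f"pics/{c}0.png",p["image"])
    print(c,p['fx'],p['fy'],p['cx'],p['cy'],p['D'],np.round(p['position'],3),p['orientation'])
    for t in ["green_bin","green_bin_rim","green_bin_hinge","grey_bin","tee","tee_stem","tray","succulent","mister","green_unit","coupling_a_mid","green_bin_back"]:
        try: print(t,[(np.round(d['xyz'],3).tolist(),round(d['score'],2)) for d in env.search_frame(p,t)[:3]])
        except Exception as e: print(t,repr(e))
E
```

```text
pics
0.0 [ 0.21752175 -0.58526407  0.22145173] [ 1.79871776e+02 -6.85154591e-03 -1.59622417e+02] 0.9984743881874073
side 542.6156185049161 542.6156185049161 279.03047145045423 207.301237681953 [-0.16888061  0.          0.          0.          0.        ] [ 0.312 -0.347  1.519] [ 1.82276332e+01 -3.18985621e-02 -3.63109775e+01]
green_bin [([0.659, -0.139, 0.062], 0.59)]
green_bin_rim [([0.664, -0.144, 0.058], 0.57)]
green_bin_hinge [([0.659, -0.141, 0.057], 0.78)]
grey_bin [([0.66, 0.122, 0.056], 0.65), ([0.698, -0.154, 0.04], 0.17)]
tee [([0.696, -0.152, 0.035], 0.53)]
tee_stem [([0.698, -0.155, 0.042], 0.47)]
tray [([0.658, -0.142, 0.059], 0.73), ([0.417, 0.368, 0.005], 0.58)]
succulent [([0.439, -0.369, 0.098], 0.92)]
mister [([0.658, 0.368, 0.104], 0.94)]
green_unit [([0.698, -0.152, 0.209], 0.71), ([0.657, 0.367, 0.1], 0.55)]
coupling_a_mid []
green_bin_back [([0.658, -0.143, 0.058], 0.58)]
top 469.452053271896 469.452053271896 274.67082153948917 205.21460038507317 [-0.14771702  0.          0.          0.          0.        ] [0.522 0.01  1.476] [  2.82795997  -0.65818366 -88.27331265]
green_bin []
green_bin_rim [([0.653, -0.148, 0.036], 0.83)]
green_bin_hinge [([0.654, -0.142, 0.034], 0.55)]
grey_bin [([0.66, 0.117, 0.031], 0.82), ([0.655, -0.146, 0.036], 0.4)]
tee [([0.694, -0.153, 0.039], 0.67)]
tee_stem []
tray [([0.413, 0.367, 0.004], 0.68), ([0.656, -0.144, 0.036], 0.67)]
succulent [([0.45, -0.366, 0.101], 0.58)]
mister [([0.667, 0.367, 0.112], 0.61)]
green_unit [([0.701, -0.146, 0.21], 0.76)]
coupling_a_mid [([0.647, -0.114, 0.053], 0.46)]
green_bin_back [([0.655, -0.146, 0.032], 0.88)]
```

View pics/side0.png

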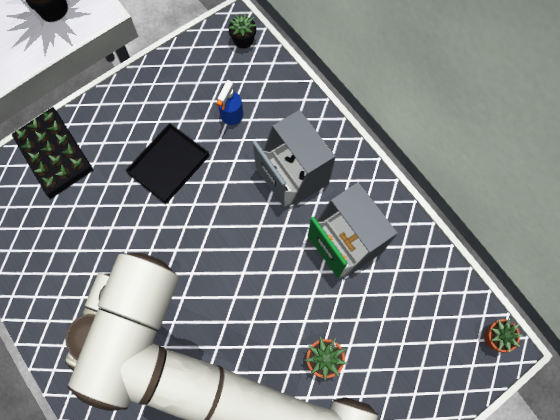

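View pics/top0.png

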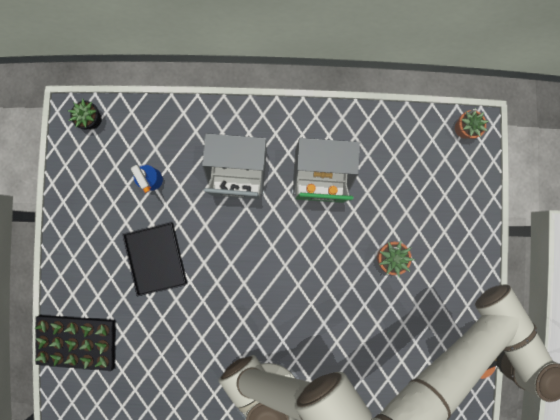

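The side view shows the green panel near pixel (327,245) with the tee at (350,240). The top view shows the bead at (325,196), the couplings at (311,188) and (333,189), and the tray at (155,260). Next I fit the unit and tray poses to the masks.

```bash
cat > h.py <<'E'
from workcell import env
import cv2,numpy as np
from scipy.spatial.transform import Rotation as Ro
from scipy.optimize import minimize
def proj(p,P):
    R=Ro.from_euler('xyz',p['orientation'],degrees=True).as_matrix()
    c=(np.atleast_2d(P)-p['position'])@R
    c=c*[1,-1,-1]
    K=np.array([[p['fx'],0,p['cx']],[0,p['fy'],p['cy']],[0,0,1.]])
    return cv2.projectPoints(c.reshape(-1,1,3),np.zeros(3),np.zeros(3),K,np.array(p['D'],float))[0][:,0]
def box(x,y,z): return np.array([[a,b,c] for a in x for b in y for c in z])
def place(q,P):
    return P@Ro.from_euler('z',q[2]).as_matrix().T+[q[0],q[1],0]
def fit(pics,masks,P,q0):
    def cost(q):
        c=0
        for p,m in zip(pics,masks):
            h=cv2.convexHull(proj(p,place(q,P)).astype(np.float32))
            a=np.zeros(m.shape,np.uint8);cv2.fillConvexPoly(a,np.round(h*16).astype(np.int32),255,cv2.LINE_AA,4)
            c+=np.abs(a/255.-m).sum()/m.sum()
        return c
    best=None
    for dy in (-.15,0,.15):
        s=np.array([q0[0],q0[1],q0[2]+dy])
        sim=s+np.vstack([np.zeros(3),np.diag([.012,.012,.12])])
        r=minimize(cost,s,method='Nelder-Mead',options=dict(initial_simplex=sim,xatol=1e-4,fatol=1e-4))
        if best is None or r.fun<best.fun: best=r
    return best.x,best.fun
E
python3 - <<'E'
from h import *
pics=[env.grab_frame(c) for c in("side","top")]
def green(p):
    h=cv2.cvtColor(p['image'],cv2.COLOR_BGR2HSV)
    m=(h[...,0]>45)&(h[...,0]<80)&(h[...,1]>150)&(h[...,2]>50)
    n,l,s,c=cv2.connectedComponentsWithStats(m.astype(np.uint8))
    q=proj(p,[.64,-.145,.12])[0]
    i=max(range(1,n),key=lambda i:s[i,4]-20*np.hypot(*(c[i]-q)))
    return l==i
g=[green(p) for p in pics];print([x.sum() for x in g])
panel=np.vstack([box((-.0025,.0025),(-.075,.075),(.02,.2)),box((-.006,.006),(-.073,.073),(.196,.204)),box((-.004,.004),(-.073,.073),(.194,.206))])
for i in([0,1],[0],[1]):
    print('green',fit([pics[k] for k in i],[g[k] for k in i],panel,[.64,-.145,0]))
tm=[]
for p in pics:
    r=[d['mask'] for d in env.trace(p,'tray')]
    q=proj(p,[.415,.367,.005])[0].astype(int)
    r=[m for m in r if m[q[1],q[0]]];tm.append(r[0])
    print(len(r),r[0].sum())
tb=box((-.1,.1),(-.08,.08),(0,.03))
for i in([0,1],[0],[1]):
    print('tray',fit([pics[k] for k in i],[tm[k] for k in i],tb,[.415,.367,.1]))
for p in pics:
  ms=env.trace(p,'tee')
  print([(d['score'],d['mask'].sum(),np.argwhere(d['mask']).mean(0)[::-1]) for d in ms[:2]])
E
```

```text
Traceback (most recent call last):
ValueError: max() iterable argument is empty
```

```bash
cat > f.py <<'E'
from h import *
pics=[env.grab_frame(c) for c in("side","top")]
for p,(u,v) in zip(pics,[(327,247),(325,197)]): print(p['image'].dtype,p['image'][v,u],proj(p,[.64,-.145,.12])[0])
def green(p):
    b=p['image'].astype(int);m=(b[...,1]>1.6*b[...,0])&(b[...,1]>1.6*b[...,2])&(b[...,1]>60)
    n,l,s,c=cv2.connectedComponentsWithStats(m.astype(np.uint8))
    q=proj(p,[.64,-.145,.12])[0]
    i=max(range(1,n),key=lambda i:s[i,4]-20*np.hypot(*(c[i]-q)))
    return l==i
g=[green(p) for p in pics];print([x.sum() for x in g])
panel=np.vstack([box((-.0025,.0025),(-.075,.075),(.02,.2)),box((-.006,.006),(-.073,.073),(.196,.204)),box((-.004,.004),(-.073,.073),(.194,.206))])
for i in([0,1],[0],[1]):
    print('green',fit([pics[k] for k in i],[g[k] for k in i],panel,[.64,-.145,0]))
tm=[]
for p in pics:
    r=[d['mask'] for d in env.trace(p,'tray')]
    q=proj(p,[.415,.367,.005])[0].astype(int)
    r=[m for m in r if m[q[1],q[0]]];tm.append(r[0])
    print(len(r),r[0].sum())
tb=box((-.1,.1),(-.08,.08),(0,.03))
for i in([0,1],[0],[1]):
    print('tray',fit([pics[k] for k in i],[tm[k] for k in i],tb,[.415,.367,.1]))
for p in pics:
  ms=env.trace(p,'tee')
  print([(d['score'],d['mask'].sum(),np.argwhere(d['mask']).mean(0)[::-1]) for d in ms[:2]])
E
python3 f.py
```

```text
uint8 [30 59 20] [333.00496764 244.2299893 ]
uint8 [ 79 130  64] [323.77412155 189.26524758]
[np.int64(713), np.int64(149)]
green (array([ 0.61615879, -0.1418682 ,  0.05164012]), np.float64(2.7965887960086278))
green (array([ 0.61774619, -0.14152752, -0.10253983]), np.float64(0.5052003410059677))
green (array([ 0.61522326, -0.1430061 ,  0.06454565]), np.float64(2.089406500855376))
1 3557
1 3446
tray (array([0.41773774, 0.36591403, 0.26160753]), np.float64(0.08763777282905674))
tray (array([0.41868626, 0.36733634, 0.25637415]), np.float64(0.0351408710799473))
tray (array([0.41663439, 0.36418001, 0.2606447 ]), np.float64(0.03926234451993218))
[(0.69, np.int64(194), array([348.38659794, 240.65979381]))]
[(0.43, np.int64(92), array([322.14130435, 174.63043478]))]
```

```bash
python3 - <<'E'
import cv2,numpy as np
a=cv2.imread('pics/side0.png')[175:290,290:410];b=cv2.imread('pics/top0.png')[120:220,270:390]
b=cv2.copyMakeBorder(b,0,15,0,0,cv2.BORDER_CONSTANT)
cv2.imwrite('pics/z.png',cv2.resize(np.hstack([a,b]),None,fx=3.3,fy=3.3,interpolation=cv2.INTER_CUBIC))
E
```

```text
(no output)
```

View pics/z.png

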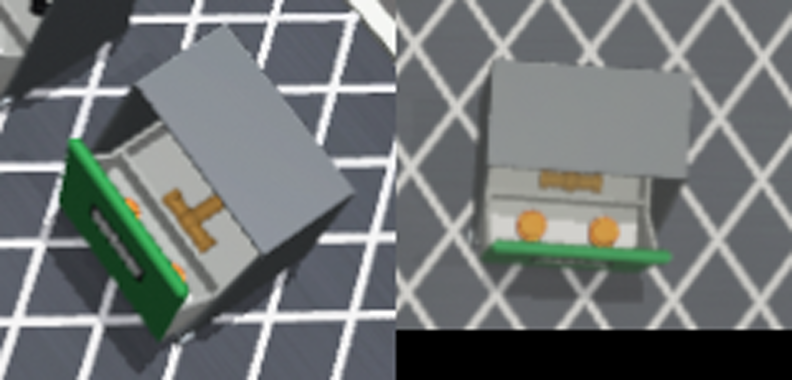

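The zoomed crop shows the plate corners and bead ends clearly, and the tee stem points back. I'll fit the unit pose to those corners plus the green mask.

```bash
cat > g.py <<'E'
from h import *
from scipy.optimize import least_squares
pics=[env.grab_frame(c) for c in("side","top")]
P=np.array([[.155,.084,.208],[.065,.084,.208],[.065,-.084,.208],[.155,-.084,.208],[0,.073,.201],[0,-.073,.201]])
px=[np.array([[359.1,183.2],[330.9,201.7],[369.4,252.3],[397,232.6],[312.7,218.3],[345.5,263.5]]),
    np.array([[300.6,138.2],[298.5,170],[358.2,173.9],[359.4,141.8],[298.5,195.2],[352.4,197.9]])]
for S in([0,1],[0],[1]):
    r=least_squares(lambda q:np.concatenate([(proj(pics[i],place(q,P))-px[i]).ravel() for i in S]),[.63,-.145,0],loss='soft_l1')
    print(r.x,np.round(r.fun,1))
def green(p):
    b=p['image'].astype(int);m=(b[...,1]>1.3*b[...,0])&(b[...,1]>1.3*b[...,2])&(b[...,1]>30)
    n,l,s,c=cv2.connectedComponentsWithStats(m.astype(np.uint8))
    q=proj(p,[.625,-.145,.15])[0]
    ids=[i for i in range(1,n) if np.hypot(*(c[i]-q))<40]
    m=np.isin(l,ids);pt=np.argwhere(m)[:,::-1].astype(np.int32)
    a=np.zeros(m.shape,np.uint8);cv2.fillConvexPoly(a,cv2.convexHull(pt),1);return a>0
g=[green(p) for p in pics];print([x.sum() for x in g])
panel=np.vstack([box((-.0025,.0025),(-.075,.075),(.02,.2)),box((-.006,.006),(-.073,.073),(.196,.204)),box((-.004,.004),(-.073,.073),(.194,.206))])
for i in([0,1],[0],[1]): print('green',fit([pics[k] for k in i],[g[k] for k in i],panel,[.625,-.145,0]))
E
python3 g.py
```

```text
[ 0.61576493 -0.14358601 -0.03689642] [-1.3 -1.1 -1.1 -1.2 -0.3  1.   0.3  1.1 -1.3  0.1 -0.2  1.4 -1.  -1.2
 -1.  -0.4  0.5 -0.   1.  -0.3  1.4 -1.4  0.5 -0.5]
[ 0.61775296 -0.14359534 -0.04007751] [-0.5 -1.4 -0.4 -1.6  0.3  0.7  1.   0.8 -0.6 -0.4  0.3  0.9]
[ 0.61401324 -0.14296461 -0.03296335] [-1.5 -0.5 -1.3  0.3  0.2  0.5  0.5  0.2  1.1 -0.7  0.3  0.1]
[np.int64(1020), np.int64(376)]
green (array([ 0.61749625, -0.14207961, -0.0416479 ]), np.float64(0.4127198622461083))
green (array([ 0.61758064, -0.141987  , -0.06154845]), np.float64(0.07467128027681662))
green (array([ 0.61584289, -0.14417386,  0.01009385]), np.float64(0.30014601585314976))
```

```bash
cat >> h.py <<'E'
H=np.array([.616,-.143,.02]);YAW=-.038
U=Ro.from_euler('z',YAW)
def B(th): return U*Ro.from_euler('y',-th)          # bin axes in world
def bw(th,p): return H+B(th).apply(p)                # bin point -> world
def rpy(R): return R.as_euler('xyz',degrees=True)
# tool along -z bin; closing along bin x (s=+-1) or bin y, then half turns
def tool(ydir):
    z=np.array([0,0,-1.]);y=np.array(ydir,float);return Ro.from_matrix(np.c_[np.cross(y,z),y,z])
def rim(th,s=1,d=-.014,up=0): return bw(th,[0,0,.18+d+up]),rpy(B(th)*tool([s,0,0]))
def ok(p,o): 
    q=env.inverse_kinematics(p,o); return None if q is None else np.round(q).tolist()
E
python3 - <<'E'
from h import *
for s in(1,-1):
    print('rim',s,[ok(*rim(t,s)) for t in(0,.4,.84)],ok(*rim(0,s,up=.12)),ok(*rim(.84,s,up=.1)))
    R=B(.84)*tool([0,s,0])
    print('tee',s,[ok(bw(.84,[.0975,0,z]),rpy(R)) for z in(.007,.1,.15)])
    print('tray',s,[ok([.417,.366,.05],rpy(Ro.from_euler('z',a)*tool([0,s,0]))) for a in(0,.26,.8)])
E
```

```text
rim 1 [[2.0, 24.0, -2.0, 0.0, -64.0, 176.0], [3.0, 10.0, -31.0, 5.0, -27.0, 171.0], [-17.0, 6.0, -33.0, -74.0, -12.0, -97.0]] [2.0, 20.0, 10.0, 0.0, -79.0, 176.0] None
tee 1 [None, None, None]
tray 1 [[58.0, 26.0, -22.0, -0.0, -42.0, -148.0], [58.0, 26.0, -22.0, 0.0, -42.0, -133.0], [58.0, 26.0, -22.0, 0.0, -42.0, -102.0]]
rim -1 [[2.0, 24.0, -2.0, 0.0, -64.0, -4.0], [3.0, 10.0, -31.0, 5.0, -27.0, -9.0], [-17.0, 6.0, -33.0, -74.0, -12.0, 83.0]] [2.0, 20.0, 10.0, 0.0, -79.0, -4.0] None
tee -1 [None, None, None]
tray -1 [[58.0, 26.0, -22.0, 0.0, -42.0, 32.0], [58.0, 26.0, -22.0, 0.0, -42.0, 47.0], [58.0, 26.0, -22.0, 0.0, -42.0, 78.0]]
```

```bash
python3 - <<'E'
from h import *
def T(phi,y): return rpy(U*Ro.from_euler('y',-phi)*tool(y))
for phi in(.3,.4,.5,.55,.6,.65,.7,.75,.8):
    print(phi,'rim',ok(bw(.84,[0,0,.172]),T(phi,[-1,0,0])),'tee',[ok(bw(.84,[.092,0,.01])+k*np.array([0,0,1]) ,T(phi,[0,-1,0])) for k in(0,.12)], [ok(bw(.84,[.092,0,.01])+k*np.array([-np.sin(phi),0,np.cos(phi)]) ,T(phi,[0,-1,0])) for k in(.05,.12)])
E
```

```text
0.3 rim [4.0, 8.0, -37.0, 4.0, -28.0, -9.0] tee [[2.0, 27.0, -15.0, 2.0, -31.0, 84.0], [2.0, 20.0, -6.0, 2.0, -47.0, 85.0]] [[2.0, 23.0, -14.0, 2.0, -36.0, 85.0], [2.0, 17.0, -11.0, 2.0, -44.0, 85.0]]
0.4 rim [4.0, 7.0, -42.0, 8.0, -18.0, -13.0] tee [[2.0, 25.0, -20.0, 4.0, -21.0, 82.0], [2.0, 18.0, -11.0, 3.0, -38.0, 84.0]] [[2.0, 21.0, -20.0, 4.0, -27.0, 83.0], [2.0, 14.0, -18.0, 3.0, -35.0, 84.0]]
0.5 rim None tee [[2.0, 24.0, -27.0, 11.0, -10.0, 75.0], [2.0, 16.0, -17.0, 4.0, -29.0, 82.0]] [[2.0, 19.0, -27.0, 8.0, -16.0, 79.0], [2.0, 12.0, -26.0, 5.0, -24.0, 81.0]]
0.55 rim None tee [None, [2.0, 15.0, -20.0, 6.0, -24.0, 81.0]] [None, [2.0, 11.0, -30.0, 8.0, -18.0, 79.0]]
0.6 rim None tee [None, [2.0, 15.0, -23.0, 8.0, -18.0, 79.0]] [None, [2.0, 10.0, -35.0, 13.0, -12.0, 74.0]]
0.65 rim None tee [None, [2.0, 14.0, -27.0, 12.0, -12.0, 75.0]] [None, None]
0.7 rim None tee [None, None] [None, None]
0.75 rim None tee [None, None] [None, None]
0.8 rim None tee [None, None] [None, None]
```

```bash
cat >> h.py <<'E'
def aim(phi,az,ydir):
    z=np.array([np.sin(phi)*np.cos(az),np.sin(phi)*np.sin(az),-np.cos(phi)])
    y=np.array(ydir,float);y-=z*(y@z);y/=np.linalg.norm(y)
    return Ro.from_matrix(np.c_[np.cross(y,z),y,z])
E
python3 - <<'E'
from h import *
for phi in(.65,.75,.84):
  for az in(0,.1,.2,.3):
    for s in(-1,1):
      R=aim(phi,az,U.apply([0,s,0]));z=R.apply([0,0,1])
      print(phi,az,s,[ok(bw(.84,[.095,0,.01])-k*z,rpy(R)) for k in(0,.12)],'rim',ok(bw(.84,[0,0,.172]),rpy(aim(phi,az,B(.84).apply([s,0,0])))))
E
```

```text
0.65 0 -1 [None, None] rim None
0.65 0 1 [None, None] rim None
0.65 0.1 -1 [[-2.0, 24.0, -19.0, -25.0, -11.0, 115.0], [-2.0, 10.0, -25.0, -16.0, -18.0, 105.0]] rim [-3.0, 6.0, -38.0, -28.0, -11.0, 29.0]
0.65 0.1 1 [[-2.0, 24.0, -19.0, -25.0, -11.0, -65.0], [-2.0, 10.0, -25.0, -16.0, -18.0, -75.0]] rim [-3.0, 6.0, -38.0, -28.0, -11.0, -151.0]
0.65 0.2 -1 [[-6.0, 24.0, -14.0, -34.0, -18.0, 126.0], [-7.0, 12.0, -19.0, -26.0, -26.0, 118.0]] rim [-9.0, 7.0, -32.0, -39.0, -20.0, 45.0]
0.65 0.2 1 [[-6.0, 24.0, -14.0, -34.0, -18.0, -54.0], [-7.0, 12.0, -19.0, -26.0, -26.0, -62.0]] rim [-9.0, 7.0, -32.0, -39.0, -20.0, -135.0]
0.65 0.3 -1 [[-9.0, 25.0, -11.0, -39.0, -25.0, 132.0], [-11.0, 13.0, -15.0, -32.0, -32.0, 126.0]] rim [-13.0, 8.0, -29.0, -44.0, -27.0, 53.0]
0.65 0.3 1 [[-9.0, 25.0, -11.0, -39.0, -25.0, -48.0], [-11.0, 13.0, -15.0, -32.0, -32.0, -54.0]] rim [-13.0, 8.0, -29.0, -44.0, -27.0, -127.0]
0.75 0 -1 [None, None] rim None
0.75 0 1 [None, None] rim None
0.75 0.1 -1 [[-7.0, 24.0, -16.0, -46.0, -12.0, 138.0], [-5.0, 10.0, -25.0, -31.0, -15.0, 122.0]] rim [-12.0, 6.0, -33.0, -52.0,
[... 1023 characters left out ...]
.0, 24.0, -14.0, -68.0, -15.0, -15.0], [-12.0, 10.0, -23.0, -52.0, -17.0, -32.0]] rim [-23.0, 7.0, -32.0, -72.0, -22.0, -95.0]
0.84 0.2 -1 [[-16.0, 25.0, -12.0, -68.0, -22.0, 167.0], [-18.0, 12.0, -19.0, -57.0, -26.0, 155.0]] rim [-25.0, 8.0, -30.0, -71.0, -28.0, 86.0]
0.84 0.2 1 [[-16.0, 25.0, -12.0, -68.0, -22.0, -13.0], [-18.0, 12.0, -19.0, -57.0, -26.0, -25.0]] rim [-25.0, 8.0, -30.0, -71.0, -28.0, -94.0]
0.84 0.3 -1 [[-18.0, 26.0, -11.0, -67.0, -28.0, 167.0], [-22.0, 14.0, -16.0, -58.0, -34.0, 159.0]] rim [-28.0, 10.0, -28.0, -69.0, -34.0, 86.0]
0.84 0.3 1 [[-18.0, 26.0, -11.0, -67.0, -28.0, -13.0], [-22.0, 14.0, -16.0, -58.0, -34.0, -21.0]] rim [-28.0, 10.0, -28.0, -69.0, -34.0, -94.0]
```

```bash
cat >> h.py <<'E'
def rimpose(th,d=-.014,az=.2):
    return bw(th,[0,0,.18+d]),rpy(aim(.9*th,az,B(th).apply([-1,0,0])))
def st(*k):
    s=env.read_state();print(round(s['clock'],1),*[np.round(s[i],3) for i in('position','opening','force','finger_force')+k])
E
python3 - <<'E'
from h import *
p,o=rimpose(0)
env.move_straight([.218,-.586,.42],rate=.25)
env.gripper_to(.55,8)
env.goto(p+[0,0,.14],o)
print(env.move_straight(p,rate=.12,force_limit=8));st()
for c in("side","top"): cv2.imwrite(f"pics/{c}1.png",env.grab_frame(c)['image'])
a=cv2.imread('pics/side1.png')[150:300,260:420];b=cv2.imread('pics/top1.png')[100:250,250:410]
cv2.imwrite('pics/z1.png',cv2.resize(np.hstack([a,b]),None,fx=2.5,fy=2.5))
E
```

```text
False
7.1 [ 0.617 -0.143  0.187] 0.552 [-0.279  0.913 -0.388] 0.0
```

View pics/z1.png

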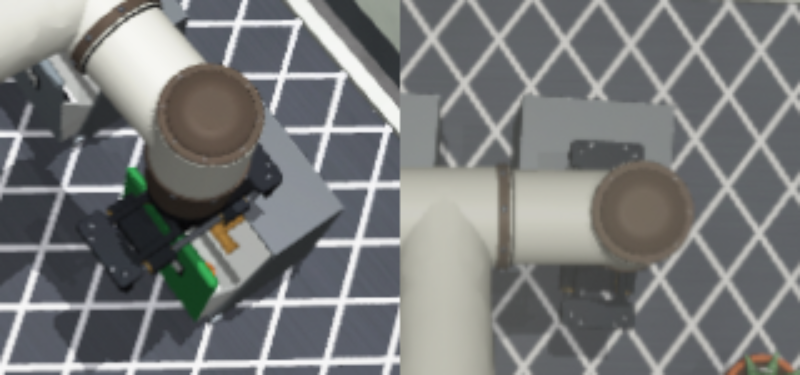

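The fingers straddle the green bead and are clear of the plate. I'll grip and tip.

```bash
python3 - <<'E'
from h import *
env.gripper_to(0,8);st()
for th in np.arange(.12,.8,.12).tolist()+[.80]:
    env.move_straight(*rimpose(th),rate=.06);st()
print(env.move_straight(*rimpose(.88),rate=.03,force_limit=6));st('tool_rot','joint_positions')
p=env.grab_frame('top');cv2.imwrite("pics/top2.png",p['image'])
p=env.grab_frame('side');cv2.imwrite("pics/side2.png",p['image'])
a=cv2.imread('pics/side2.png')[130:310,240:420];b=cv2.imread('pics/top2.png')[100:280,230:410]
cv2.imwrite('pics/z2.png',cv2.resize(np.hstack([a,b]),None,fx=2.2,fy=2.2))
E
```

```text
8.0 [ 0.616 -0.143  0.186] 0.133 [ 1.8   -0.022  0.01 ] 8.0
8.4 [ 0.596 -0.142  0.185] 0.132 [ 1.148  1.199 -1.303] 8.0
8.9 [ 0.577 -0.141  0.181] 0.134 [ 1.951  4.994 -0.25 ] 8.0
9.4 [ 0.558 -0.14   0.175] 0.132 [1.271 5.353 0.325] 7.998
9.9 [ 0.54  -0.139  0.167] 0.132 [1.134 6.378 0.299] 7.999
10.4 [ 0.522 -0.139  0.157] 0.137 [0.052 6.871 0.489] 8.001
10.8 [ 0.507 -0.138  0.144] 0.13 [0.429 6.357 0.333] 8.004
11.3 [ 0.497 -0.138  0.135] 0.13 [ 0.183  5.078 -0.748] 7.998
True
11.6 [ 0.493 -0.137  0.13 ] 0.133 [3.544 2.257 1.038] 8.0 [-136.263    6.363  -84.83 ] [-19.164   8.222 -29.718 -60.885 -24.179  72.724]
```

View pics/z2.png

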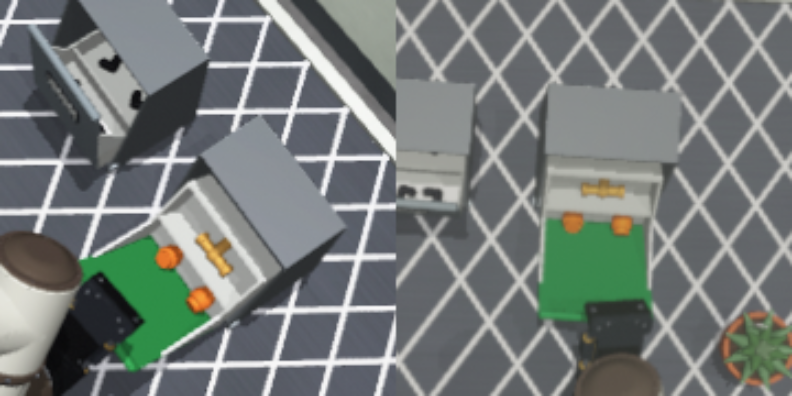

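The bin is open on its stop, with the tee square against the divider (side crop about (213,255), stem to the back) and the couplings still in front. I'll release, retreat and localise the tee.

```bash
cat > tee.py <<'E'
from h import *
def cyl(r,a,b,ax):
    t=np.linspace(0,2*np.pi,13)[:-1];P=[]
    for e in(a,b):
        for k in t:
            c=[r*np.cos(k),r*np.sin(k)]
            P.append([e,c[0],c[1]] if ax==0 else [c[0],e,c[1]])
    return np.array(P)
# crossbar at x=0, stem along +x to .044
parts=[cyl(.0075,-.029,.029,1),cyl(.0095,-.029,-.022,1),cyl(.0095,.022,.029,1),cyl(.0075,0,.044,0),cyl(.0095,.037,.044,0)]
def teefit():
    pics=[env.grab_frame(c) for c in("side","top")];data=[]
    for p in pics:
        r=env.trace(p,'tee')
        q=proj(p,bw(.84,[.085,0,.014]))[0]
        r=[d for d in r if np.hypot(*(np.argwhere(d['mask']).mean(0)[::-1]-q))<20]
        print([(d['score'],int(d['mask'].sum())) for d in r])
        if r: data.append((p,r[0]['mask']))
    def cost(q,D):
        c=0
        for p,m in D:
            a=np.zeros(m.shape,np.uint8)
            for P in parts:
                W=bw(.84,P@Ro.from_euler('z',q[2]).as_matrix().T+[q[0],q[1],.0135])
                h=cv2.convexHull(proj(p,W).astype(np.float32))
                cv2.fillConvexPoly(a,np.round(h*16).astype(np.int32),255,cv2.LINE_AA,4)
            c+=np.abs(a/255.-m).sum()/m.sum()
        return c
    for D in [data]+[[d] for d in data]:
        x0=np.array([.0715,0,0]);sim=x0+np.vstack([np.zeros(3),np.diag([.008,.012,.15])])
        r=minimize(cost,x0,args=(D,),method='Nelder-Mead',options=dict(initial_simplex=sim,xatol=1e-4,fatol=1e-4))
        print(np.round(r.x,4),round(r.fun,3),'stem mid world',np.round(bw(.84,[r.x[0]+.026*np.cos(r.x[2]),r.x[1]+.026*np.sin(r.x[2]),.0135]),4))
E
python3 - <<'E'
from tee import *
env.gripper_to(.5)
z=Ro.from_euler('xyz',env.read_state()['tool_rot'],degrees=True).apply([0,0,1])
env.move_straight(env.read_state()['position']-.09*z,rate=.12);st()
teefit()
for c in("side",):
    p=env.grab_frame(c)
    for t in("tee_stem","tee"): print(t,[(np.round(d['xyz'],3).tolist(),d['score']) for d in env.search_frame(p,t)[:2]])
# plan check
R=aim(.75,.1,U.apply([0,-1,0]));z=R.apply([0,0,1])
for s in(-1,1):
  R=aim(.75,.1,U.apply([0,s,0]))
  print(s,[ok(bw(.84,[.096,0,.01])-k*z,rpy(R)) for k in(0,.06,.15)])
E
```

```text
13.5 [ 0.43  -0.148  0.193] 0.501 [-0.067 -0.308  0.343] 0.0
[(0.56, 148)]
[(0.6, 147)]
[ 0.0701 -0.0024 -0.0303] 1.307 stem mid world [ 0.6699 -0.1482  0.1005]
[ 0.0721 -0.0034 -0.0099] 0.736 stem mid world [ 0.6713 -0.1488  0.1021]
[ 0.0693 -0.0025 -0.0079] 0.536 stem mid world [ 0.6694 -0.1478  0.1   ]
tee_stem [([0.595, -0.14, 0.091], 0.22)]
tee [([0.658, -0.15, 0.088], 0.46), ([0.613, -0.114, 0.059], 0.18)]
-1 [[-7.0, 24.0, -16.0, -45.0, -12.0, 138.0], [-6.0, 17.0, -21.0, -38.0, -13.0, 130.0], [-5.0, 6.0, -26.0, -27.0, -17.0, 119.0]]
1 [[-7.0, 24.0, -16.0, -45.0, -12.0, -42.0], [-6.0, 17.0, -21.0, -38.0, -13.0, -50.0], [-5.0, 6.0, -26.0, -27.0, -17.0, -61.0]]
```

```bash
cat >> h.py <<'E'
RT=aim(.75,.1,U.apply([0,-1,0]));ZT=RT.apply([0,0,1])
E
python3 - <<'E'
from h import *
g=bw(.84,[.096,-.003,.010])
env.gripper_to(.45,25)
env.goto(g-.15*ZT,rpy(RT));st()
env.move_straight(g-.04*ZT,rate=.12)
print(env.move_straight(g,rate=.05,force_limit=5));st()
s=env.read_state();print('bin pt',np.round(B(.84).inv().apply(s['position']-H),4))
env.gripper_to(0,25);st()
E
```

```text
15.2 [ 0.57  -0.158  0.208] 0.454 [-0.545 -0.569 -0.303] 0.0
False
17.2 [ 0.672 -0.148  0.098] 0.45 [-0.714 -0.119  0.463] 0.0
bin pt [ 0.096  -0.003   0.0101]
17.8 [ 0.673 -0.148  0.098] 0.162 [-0.711 -0.298  0.76 ] 24.988
```

```bash
python3 - <<'E'
from h import *
p0=env.read_state()['position']
env.move_straight(p0-.03*ZT,rate=.05);st()
env.move_straight(p0-.16*ZT,rate=.12);st()
a=env.grab_frame('side')['image'][110:310,230:430];b=env.grab_frame('top')['image'][80:280,230:430]
cv2.imwrite('pics/z3.png',cv2.resize(np.hstack([a,b]),None,fx=2,fy=2))
D=B(.84).inv()*RT
for psi in np.arange(-2.6,3.2,.52):
    R=Ro.from_euler('z',psi)*D
    print(round(psi,2),[ok(np.array([.417,.366,h]),rpy(R)) for h in(.015,.13,.25)])
E
```

```text
18.6 [ 0.652 -0.15   0.12 ] 0.161 [-0.451 -0.034 -1.183] 24.986
19.8 [ 0.564 -0.159  0.215] 0.159 [ 0.504  0.097 -0.957] 24.986
-2.6 [[62.0, 27.0, -32.0, 15.0, -29.0, -134.0], [62.0, 18.0, -24.0, 10.0, -46.0, -128.0], [62.0, 12.0, -13.0, 8.0, -63.0, -125.0]]
-2.08 [[61.0, 27.0, -33.0, 13.0, -25.0, -101.0], [61.0, 17.0, -25.0, 8.0, -43.0, -96.0], [61.0, 11.0, -14.0, 6.0, -60.0, -93.0]]
-1.56 [[59.0, 26.0, -31.0, 4.0, -25.0, -62.0], [59.0, 17.0, -24.0, 3.0, -42.0, -60.0], [59.0, 10.0, -13.0, 2.0, -59.0, -60.0]]
-1.04 [[57.0, 27.0, -26.0, -5.0, -30.0, -22.0], [57.0, 17.0, -20.0, -4.0, -45.0, -24.0], [57.0, 11.0, -11.0, -3.0, -61.0, -25.0]]
-0.52 [[54.0, 28.0, -22.0, -10.0, -36.0, 14.0], [54.0, 19.0, -16.0, -8.0, -50.0, 10.0], [55.0, 13.0, -7.0, -6.0, -66.0, 8.0]]
0.0 [[53.0, 29.0, -18.0, -11.0, -42.0, 45.0], [53.0, 21.0, -13.0, -9.0, -56.0, 41.0], [54.0, 15.0, -4.0, -8.0, -71.0, 39.0]]
0.52 [[54.0, 31.0, -16.0, -10.0, -46.0, 73.0], [54.0, 22.0, -11.0, -8.0, -60.0, 70.0], [54.0, 17.0, -1.0, -7.0, -75.0, 68.0]]
1.04 [[55.0, 32.0, -16.0, -7.0, -49.0, 99.0], [55.0, 24.0, -10.0, -6.0, -63.0, 97.0], [55.0, 18.0, -0.0, -5.0, -78.0, 96.0]]
1.56 [[57.0, 32.0, -17.0, -2.0, -49.0, 124.0], [57.0, 24.0, -11.0, -2.0, -63.0, 123.0], [57.0, 18.0, -1.0, -2.0, -78.0, 123.0]]
2.08 [[59.0, 32.0, -19.0, 3.0, -46.0, 148.0], [59.0, 23.0, -13.0, 2.0, -61.0, 149.0], [59.0, 18.0, -3.0, 2.0, -76.0, 149.0]]
2.6 [[61.0, 31.0, -23.0, 8.0, -42.0, 172.0], [61.0, 22.0, -17.0, 6.0, -57.0, 174.0], [61.0, 16.0, -7.0, 5.0, -73.0, 176.0]]
3.12 [[62.0, 29.0, -28.0, 12.0, -36.0, -164.0], [62.0, 20.0, -21.0, 9.0, -52.0, -159.0], [62.0, 14.0, -10.0, 8.0, -68.0, -157.0]]
```

View pics/z3.png

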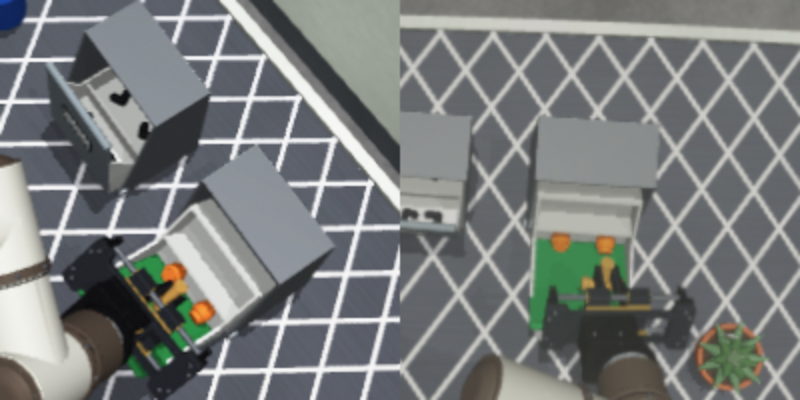

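The tee is in the fingers (side crop (175,290)), clear of the bin, and the couplings are still in place. I'll carry it to the tray.

```bash
python3 - <<'E'
from h import *
s=env.read_state()['position']
env.move_straight(s+[-.06,0,.09],rate=.15)
R=Ro.from_euler('z',.26)*(B(.84).inv()*RT);o=rpy(R)
env.goto([.417,.366,.22],o);st()
env.move_straight([.417,.366,.04],rate=.12)
print(env.move_straight([.417,.366,.006],rate=.025,force_limit=4));st()
a=env.grab_frame('side')['image'][90:230,90:250];b=env.grab_frame('top')['image'][190:330,80:240]
cv2.imwrite('pics/z4.png',cv2.resize(np.hstack([a,b]),None,fx=2.5,fy=2.5))
E
```

```text
22.7 [0.417 0.365 0.22 ] 0.159 [ 0.395  0.26  -0.935] 24.986
True
25.4 [0.417 0.366 0.011] 0.157 [-0.178 -0.721  4.253] 24.986
```

View pics/z4.png

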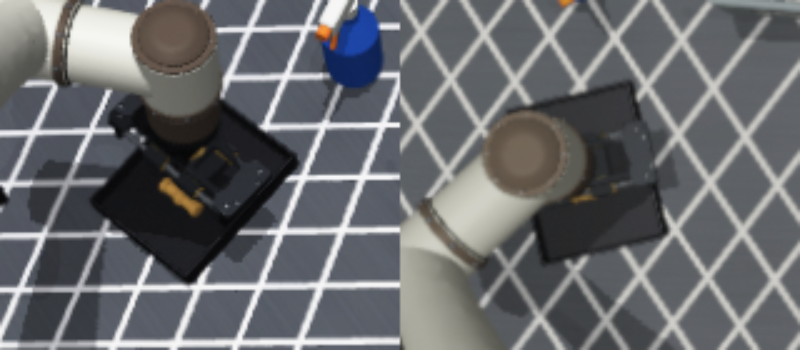

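The tee touches the tray floor at the expected height. I'll release it and check.

```bash
python3 - <<'E'
from h import *
env.gripper_to(.4)
s=env.read_state();R=Ro.from_euler('xyz',s['tool_rot'],degrees=True);z=R.apply([0,0,1])
env.move_straight(s['position']-.05*z,rate=.06)
env.move_straight(s['position']-.05*z+[0,0,.2],rate=.2);st()
env.gripper_to(.5,8)
p,o=rimpose(.84);z=Ro.from_euler('xyz',o,degrees=True).apply([0,0,1])
env.goto(p-.10*z+[-.03,0,.08],o)
env.move_straight(p-.10*z,rate=.2);st()
f=env.grab_frame('side')
print([(np.round(d['xyz'],3).tolist(),d['score']) for d in env.search_frame(f,'tee')[:2]])
cv2.imwrite('pics/z5.png',cv2.resize(f['image'][80:320,80:420],None,fx=2.2,fy=2.2))
E
```

```text
28.3 [0.422 0.361 0.258] 0.402 [0.244 0.109 0.044] 0.0
31.3 [ 0.426 -0.152  0.204] 0.5 [ 0.264 -0.895 -0.019] 0.0
[([0.403, 0.361, 0.019], 0.73), ([0.659, 0.121, 0.056], 0.67)]
```

View pics/z5.png

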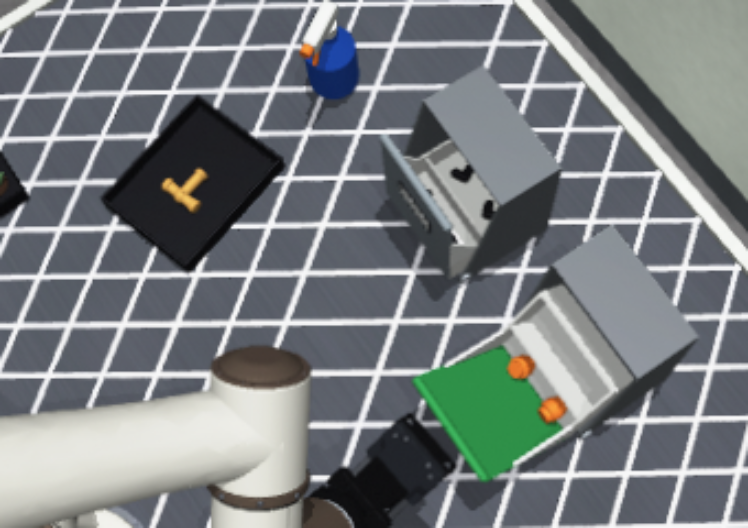

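The tee lies flat in the tray (185,190), the bin is still on its stop, and the gripper is lined up behind the rim. I'll close the bin.

```bash
python3 - <<'E'
from h import *
print(env.move_straight(*rimpose(.84),rate=.08,force_limit=8));st()
env.gripper_to(0,8);st()
if .1<env.read_state()['opening']<.16:
    for th in (.72,.6,.48,.36,.24,.12,.04):
        env.move_straight(*rimpose(th),rate=.06);st()
    print(env.move_straight(*rimpose(-.04),rate=.02,force_limit=6));st()
    f=env.grab_frame('side');cv2.imwrite('pics/z6.png',cv2.resize(f['image'][80:320,80:420],None,fx=2.2,fy=2.2))
E
```

```text
False
32.8 [ 0.492 -0.138  0.131] 0.504 [-0.379  0.638 -0.297] 0.0
33.4 [ 0.492 -0.138  0.131] 0.137 [-2.296 -0.566 -0.594] 7.996
34.0 [ 0.506 -0.139  0.145] 0.131 [-2.124 -2.62  -0.803] 8.002
34.5 [ 0.522 -0.14   0.157] 0.134 [-1.802 -4.12   1.297] 8.003
35.0 [ 0.539 -0.141  0.167] 0.13 [-1.732 -3.955  2.881] 8.002
35.5 [ 0.557 -0.141  0.175] 0.134 [-1.043 -5.451  2.483] 8.001
36.0 [ 0.576 -0.142  0.181] 0.133 [-0.239 -5.433  3.552] 8.0
36.4 [ 0.596 -0.143  0.185] 0.131 [ 0.693 -5.159  3.37 ] 7.999
36.8 [ 0.61  -0.144  0.186] 0.134 [-0.103 -5.877  4.284] 7.998
True
37.3 [ 0.617 -0.144  0.186] 0.131 [-1.426 -0.276  3.668] 8.001
```

```bash
python3 - <<'E'
from h import *
env.gripper_to(.5)
s=env.read_state();env.move_straight([s['position'][0],s['position'][1],.36],rate=.12)
env.move_straight([.45,-.12,.42],rate=.2);env.dwell(.5);st()
f=env.grab_frame('side');cv2.imwrite('pics/z7.png',cv2.resize(f['image'][80:320,80:420],None,fx=2.2,fy=2.2))
E
```

```text
41.3 [ 0.45 -0.12  0.42] 0.5 [-0.223  0.043 -0.49 ] 0.0
```

View pics/z7.png

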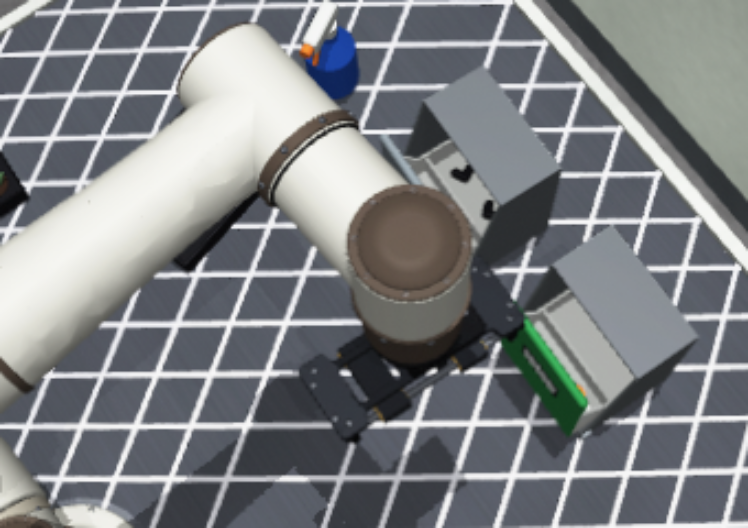

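The bin is shut: the right end of the bead is at its original pixel, about (346,262).

```bash
python3 -c "
from workcell import env
print(env.close_job())"
```

```text
the job is handed in; nothing more can be done
None
```

I laid the brass tee in the repair tray, tipped the green bin shut again and handed the job in at about 41 s of the 72 s; no verdict came back. The camera showed the tee flat in the tray and the bin shut, but the last view showed the couplings only partly.

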